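# Close and lock a shielded board-test box

## Robot

A 6-joint arm with a two-finger parallel gripper is mounted at the origin on a cart in front of the work surface, level with it; the furniture and walls round the work are solid. World frame = base frame: x ahead of the robot, y to its left, z up, the work surface at z = 0. Lengths are in m, angles in degrees, forces in N, time in s.
With the tool pointing down it reaches from about 0.375 to 0.9 m from the base axis. Payload 3.1 kg.
Tool frame: the origin (TCP) lies on the centre line of the jaws, within the pads' length; the fingertips stand 25 mm ahead of it and the grasp point (between the pads) lies 6 mm ahead of it; z points along the fingers, y is the line along which they close (so a half turn about z gives the same grasp; the last joint's range is limited). The gripper opens to 87 mm and grips with 3 to 60 N. Pads are 19 mm wide; open, the fingers measure 117 mm over their backs; the gripper's body (75 mm by 190 mm) begins 51 mm behind the grasp point.
Start: joints at [-73.425, 30.224, 82.088, -0, 67.689, -10.227], TCP at [0.282, -0.558, 0.248] pointing down, gripper open.
Joint ranges: [-176.69, 176.69], [-43.24, 126.21], [12.49, 139.97], [-82, 262], [0, 151.66], [-163.58, 163.58]. Speed limits (degrees/s): [159.86, 159.86, 180, 180, 180, 180].

## Interface

Orientations are given as a 3x3 rotation matrix whose columns are the frame's x, y, z axes.
In Python, from rig import * gives the robot as it stands.
- The arm moves only by the tool step_arm, never from a script. Its argument "steps" is a list of rows, each a list of 7 numbers: the shift along the tool's x, y, z normalised to -1 to 1, where 1 is 0.3 m, then the turn, a rotation vector about the tool's x, y, z normalised to -1 to 1, where 1 is 45 degrees, then the gripper's target within -1 to 1 (shut at 1, half-way at 0, fully open at -1). A call has 1 to 8 rows; each row is the pose to reach, as a shift and turn from the pose commanded when the call began, along the tool's axes at that moment; what a row does not reach only later rows make up. A row lasts 1/12 s, in which the tool goes at most 41.7 mm and 7.16 degrees, less where a joint would pass 70% of its speed; a pose out of reach is approached as far as the arm can. A call with a number of a shift or a turn outside -1 to 1 is refused whole. A call with a gripper value outside its range is refused whole. The fingers move at their own pace and stop on an object; the grip force is fixed at half the most. Time passes only in rows, so rows that repeat a pose let the fingers close. It gives the time, the measured TCP pose, the force, the opening and the grip force at its end, in the units of the state.
- read_state(): the state, without advancing time (a new reading comes with each control period).
- capture(name): name is "scene" or "side" or "wrist"; returns a dict with "image" (480x640x3 uint8, red, green, blue), "vertical_fov" (degrees; the focal length in pixels is half the picture's height over the tangent of half this angle, whatever the lens; pixels are square), "cx", "cy" (the principal point, pixels), "k1" (the pictures are not rectified: a ray, as slopes to the right and down, at radius r is drawn at 1 + k1 r^2 times it, then the intrinsics apply), "world_from_camera" (4x4, takes a point from camera to world coordinates); the wrist camera has in their place "T_tool_cam" (4x4, takes a point from camera to tool coordinates, whose origin is the TCP and whose axes are the flange's). Camera axes: x right, y down, z forward; pixel columns grow to the right and rows downward; lengths in m; the calibration is good to about 2 mm. A picture is of the moment at which its call begins: read the wrist's pose just before it. There is no depth.
- hand_in(): hands the job in; it is judged then, once.
The state is a dict: "time_s": time; "joint_positions": joint angles; "qvel": joint speeds; "tau": joint torques, N m; "position": TCP position; "tcp_rot": TCP orientation; "force": force on the tool from outside, world axes, zero at the start; "moment": the same for the moment, N m; "opening": opening from 0.0 (shut) to 1.0 (fully open); "grasp_force": force on a finger pad.
Only numpy, scipy, OpenCV 4.12 (cv2) and the standard library are available. Lean on these libraries where they do the work, as an engineer would, in place of code of your own. Each camera call takes 0.05 s, during which the arm holds its last target. There are 200 camera calls.

## Task

Get the open shield box ready for a board test, only pushing with the fingers and picking nothing up: fold the upright hold-down flap over onto the circuit board until it lies fully down while the cover still stands open, then swing the cover over and push it fully shut, and last press the cover's push latch fully in to lock it. Do not slam or force anything, do not press the latch while the cover is open, leave the board in its nest, and do not disturb the things lying around.

Things in the scene. Friction and masses are not known exactly. Their poses are not given: they have to be found in the camera images.
- shield_box: Open grey metal box fixed to the bench, 180 mm deep (its x), 200 mm wide (its y), walls 4 mm, rim 66 mm above the bench. Origin: centre of its underside, on the bench. Its x points to the far wall with the cover's hinge, its y to the left wall, beside which the flap is hinged. Connectors stand out 12 mm from the right wall.
- flap (a joint): Angle of the hold-down flap: black plate 100 mm (along box x) x 116 mm x 6 mm, white pushers below, a 34 mm wide tab at the free edge (tab's end 136 mm from the pin). 0 = flat down over the board (stop), 1.57 = upright; starts 1.35 to 1.75. Pin along box x; stands at the left, folds to the right (box -y). Stiff hinge: stays where left, about 1 N at the press point moves it.
- flap_hinge (a point): Point on the flap's hinge pin abreast of flap_press; in the box frame at (-25, 66, 36) mm. The point turns with the flap.
- flap_press (a point): Good place to push the flap: on its outer face (the one away from the board: facing left while upright, up when down), 100 mm from the hinge pin. The face is 3 mm from the plane through the pin. When the flap is down it is at (-25, -34, 39) mm in the box frame.
- cover (a joint): Angle of the grey metal cover, a lid 186 x 202 x 18 mm with a 60 mm wide lip standing out 17 mm at the free edge. 0 = shut on the rim (stop), 1.57 = upright; starts 1.57 to 1.8, leaning back. Stiff hinge: stays where left, never falls shut; up to 4 N at the press point moves it. It strikes an upright flap.
- cover_hinge (a point): Middle of the cover's hinge axis, which lies along box y; in the box frame at (94, 0, 68) mm. The point turns with the cover.
- cover_press (a point): Place to push the cover clear of its latch: on its outer face (away from the box while open, up when shut), 140 mm from the hinge axis along the cover, 45 mm left of its middle line, 47 mm from the free edge without lip. The outer face is 18 mm from the plane through the hinge axis. Cover shut: at (-46, 45, 86) mm in the box frame.
- board: Phone frame with its circuit board, 136 x 68 x 7 mm, lying loose in the nest inside the box between 4 mm locating blocks, its top 20 mm above the bench. Origin at the centre of its underside. Leave it there.
- solder: Bystander: spool of solder, 47 mm across, 25 mm high, loose, left of the box. Origin at the centre of its underside.
- tape: Bystander: roll of amber tape, 52 mm across, 12 mm high, loose, right of the box. Origin at the centre of its underside.
- red_driver: Bystander: small screwdriver with a red grip, 147 mm long (its y), 13 mm thick, loose, right of the box. Origin at the middle of its underside.
- pliers: Bystander: small pliers with blue handles, 115 x 41 x 9 mm, loose, on the bench further to the right. Origin at the middle of the underside.
- logbook: Bystander: purple notebook, 210 x 152 x 14 mm, loose, on the bench to the right. Origin at the centre of its underside.
- buds: Bystander: tub of cotton buds, 77 mm across, 80 mm high, at the back, left of the microscope. Origin at the centre of its underside.
- spare_phone: Bystander: dark phone, 146 x 72 x 8 mm, loose, near the left edge of the bench. Origin at the centre of its underside.
- latch (a joint): Travel of the push latch in the cover, m: a round black plunger, cap 19 mm across, on the cover's middle line 170 mm from its hinge axis, near the free edge. 0 = out (cap stands 9 mm above the cover's outer face; so at the start), 0.007 = fully in, locked (cap 2 mm above the face, a stop). Pressed straight down once the cover is shut; about 5 N moves it, and it stays where left.
- latch_top (a point): Centre of the latch cap's top; moves with the latch. With the cover shut and the latch still out: at (-76, 0, 95) mm in the box frame.
Not all that is in view belongs to the job. What is shaped like the board but orange is not meant.

How it is judged (in metres and radians):
On the way, in this order (a step that is already met when the one before it is completed fails the run):
1. the flap lies fully down on the board while the cover still stands open (value of joint flap below 0.06 rad and value of joint cover above 1.2 rad), for 0.2 s.
2. the cover is fully shut and its latch is pressed in (value of joint cover below 0.04 rad and value of joint flap below 0.06 rad and value of joint latch above 0.0055 m), for 0.2 s.
At the end, for the whole second after the job is handed in: The flap is down to within 0.06 rad (about 6 mm at the press point), the cover shut to within 0.04 rad (about 7 mm at its free edge), the latch pressed in by at least 5.5 of its 7 mm, the board flat in its nest (within 4 mm of its seated height) and at rest (all of step 2 and z of board in the frame of shield_box below 0.017 m and linear speed of board below 0.02 m/s); the robot touches nothing.
It fails at once if the cover is swung down onto a flap that is still up, or the latch is pressed in while the cover is open ((value of joint cover below 1 rad and value of joint flap above 0.3 rad) or (value of joint latch above 0.0045 m and value of joint cover above 0.3 rad)).
It fails at once if the cover or the flap is slammed (cover faster than 3 rad/s, flap faster than 6 rad/s) (velocity of joint cover below -3 rad/s or velocity of joint flap below -6 rad/s).
It fails at once if the flap, the cover or the latch is forced (over 50 N) (contact force between the fingers and flap above 50 N or contact force between the fingers and cover above 50 N or contact force between the fingers and latch above 50 N).
It fails at once if the board is shifted, lifted or taken out of its nest (over 12 mm) (distance of board from where it was at the start of the episode above 0.012 m).
It fails at once if a bystander is moved (over 25 mm) (distance of any of solder, tape, red_driver, pliers, logbook, buds, spare_phone from where it was at the start of the episode above 0.025 m).
It also fails if it takes over 61 s, if anything falls off the work surface, if the arm or the gripper's body presses on something with over 40 N, if the wrist force passes 120 N, or if a joint passes its speed limit or range.

## Working session

There is one attempt and no reset: what is moved stays moved. The work goes in short steps, Python scripts to look and compute and a tool call to move; the robot and the scene stay as the last step left them, time stands still between calls to the robot, and variables do not carry over. Pictures are saved under pics/ and viewed, at most 10 in all, crops included, and the job is handed in when it is done.

Besides the shell and the picture viewer there is one more tool, called after "Request:" as name([rows], argument=value, ...), one row to a line, values as JSON. step_arm: Moves the arm, as the interface text tells. Scaled input: -1 to 1 covers 0.3 m each way for a shift and 45 degrees each way for a turn. Its arguments: {"type":"object","properties":{"steps":{"type":"array"}},"required":["steps"]}

```bash
mkdir -p pics
python3 - <<'E'
from rig import *
import cv2,pickle
for n in("scene","side"):
    c=capture(n);pickle.dump(c,open(n+".pkl","wb"));cv2.imwrite(f"pics/{n}0.png",c["image"][:,:,::-1])
    print(n,c["vertical_fov"],c["cx"],c["cy"],c["k1"],c["world_from_camera"].round(3).tolist())
s=read_state();print(s["time_s"],s["position"],s["tcp_rot"],s["force"])
E
```

```text
scene 42.633932033322225 329.23469125139445 245.41652167589183 -0.11524516213764878 [[0.604, -0.454, 0.655, -0.558], [-0.797, -0.351, 0.492, -0.886], [0.007, -0.819, -0.574, 1.064], [0.0, 0.0, 0.0, 1.0]]
side 51.13504274482591 319.94119480326134 236.40011835870587 -0.13702338812930617 [[-0.978, -0.131, 0.159, 0.321], [-0.206, 0.615, -0.761, 0.933], [0.002, -0.778, -0.629, 0.92], [0.0, 0.0, 0.0, 1.0]]
0.1 [ 0.28168991 -0.55723583  0.24667958] [[ 8.92548133e-01  4.50951803e-01 -5.49546341e-04]
 [ 4.50952004e-01 -8.92546268e-01  1.85735804e-03]
 [ 3.47083422e-04 -1.90560048e-03 -9.99998124e-01]] [ 0.32564811 -0.4546133  -0.0393737 ]
```

View pics/scene0.png

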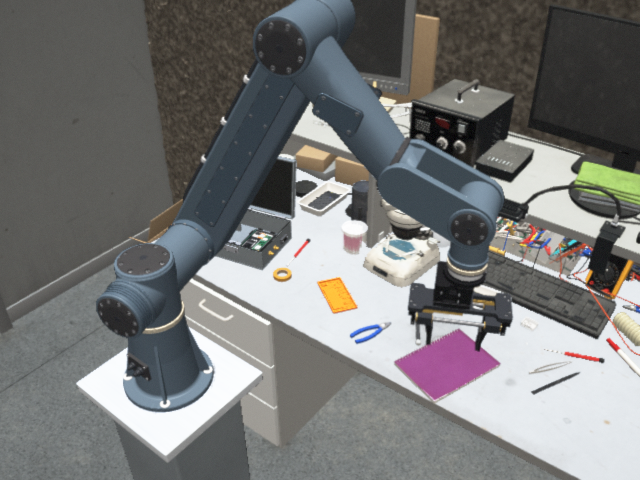

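View pics/side0.png

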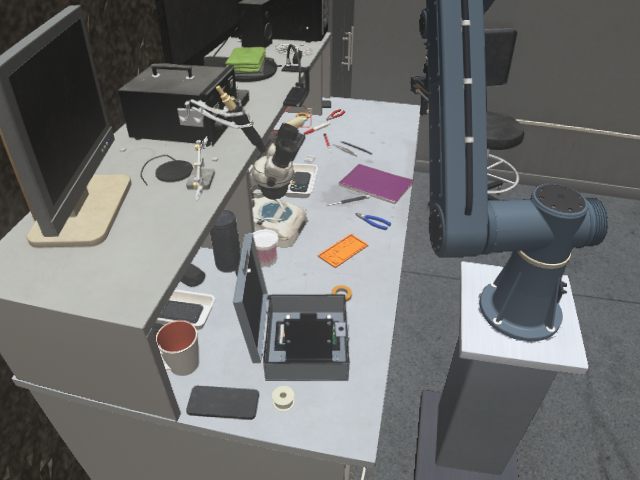

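The side view shows the box at about (265–350, 295–380), with the cover standing open at (235–265, 235–360). The spool is at (283,398), the phone at (223,402) and the tape at (342,292). I'll zoom in on the box.

Run:
```python
import cv2
i=cv2.imread("pics/side0.png")[225:415,180:380]
cv2.imwrite("pics/crop1.png",cv2.resize(i,None,fx=3.15,fy=3.15,interpolation=cv2.INTER_CUBIC))
```

```text
(no output)
```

View pics/crop1.png

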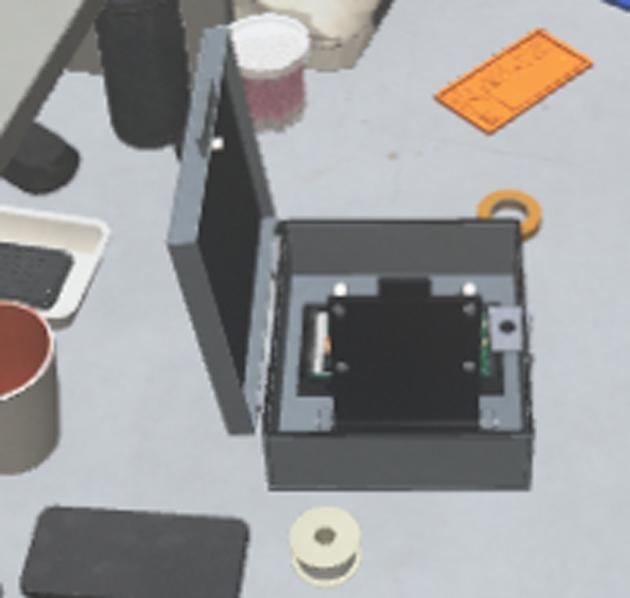

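```bash
cat > h.py <<'E'
import numpy as np,pickle,cv2
from scipy.optimize import least_squares
def proj(c,P):
    P=np.atleast_2d(P);T=np.linalg.inv(c["world_from_camera"]);q=P@T[:3,:3].T+T[:3,3]
    s=q[:,:2]/q[:,2:];s=s*(1+c["k1"]*(s**2).sum(1,keepdims=True))
    f=240/np.tan(np.radians(c["vertical_fov"]/2));return s*f+[c["cx"],c["cy"]]
def box2w(p,B):
    x,y,t=p;R=np.array([[np.cos(t),-np.sin(t),0],[np.sin(t),np.cos(t),0],[0,0,1]])
    return np.atleast_2d(B)@R.T/1000+[x,y,0]
def flap(x,d,n,a):return [x,66-d*np.cos(a)+n*np.sin(a),36+d*np.sin(a)+n*np.cos(a)]
def cover(u,y,n,a):return [94-u*np.cos(a)+n*np.sin(a),y,68+u*np.sin(a)+n*np.cos(a)]
E
python3 - <<'E'
from h import *
c=pickle.load(open("side.pkl","rb"))
C=lambda l:np.array(l)/3.15+[180,225]
ob=C([(533,432),(265,432),(522,222),(280,222),(530,489),(270,490)])
mb=[(-90,100,66),(90,100,66),(-90,-100,66),(90,-100,66),(-90,100,0),(90,100,0)]
of=C([(380,280),(432,281),(330,297),(480,297)])
oc=C([(172,243),(197,241),(206,32),(230,30),(231,433),(253,432)])
def res(v):
    p=v[:3];F=[flap(8+v[5],136,3,v[3]),flap(-42+25+v[5]-25,136,3,v[3]),flap(25+v[5]+0,116,3,v[3]),flap(-75+v[5],116,3,v[3])]
    F[0]=flap(-8+v[5],136,3,v[3])
    K=[cover(187,101,18,v[4]),cover(187,101,0,v[4]),cover(187,-101,18,v[4]),cover(187,-101,0,v[4]),cover(1,101,18,v[4]),cover(1,101,0,v[4])]
    return (np.r_[proj(c,box2w(p,mb)),proj(c,box2w(p,F)),proj(c,box2w(p,K))]-np.r_[ob,of,oc])
f=lambda v:np.r_[res(v).ravel(),v[5]*0.1]
r=least_squares(f,[.4,.2,0,1.57,1.6,0]);print(r.x.round(4));print(res(r.x).round(1).tolist())
p=r.x[:3]
for n,B in dict(fpress=flap(-25,100,3,r.x[3]),ftab=flap(-25,136,3,r.x[3]),fdown=(-25,-34,39),cpress=cover(140,45,18,r.x[4]),cedge=cover(187,0,18,r.x[4]),cp_shut=(-46,45,86),latch=(-76,0,95)).items():print(n,box2w(p,B).round(3))
E
```

```text
[ 0.4996  0.2163  0.221   1.4756  1.6724 19.3265]
[[0.7, 0.5], [-0.8, 1.1], [-0.7, -1.4], [0.4, -0.9], [0.3, 0.8], [-0.1, 1.1], [-0.4, -0.8], [0.1, -1.2], [-0.6, 1.3], [1.2, 0.9], [-0.9, -0.3], [0.8, -0.4], [-0.5, -2.0], [0.1, -2.1], [-0.6, 0.9], [0.9, 0.7]]
fpress [[0.462 0.269 0.136]]
ftab [[0.463 0.265 0.172]]
fdown [[0.483 0.178 0.039]]
cpress [[0.613 0.288 0.205]]
cedge [[0.627 0.245 0.252]]
cp_shut [[0.445 0.25  0.086]]
latch [[0.425 0.2   0.095]]
```

Request:
step_arm([
  [0.95, -0.65, -0.17, 0, 0, 0.314, 1],
  [0.95, -0.65, -0.17, 0, 0, 0.314, 1],
  [0.95, -0.65, -0.17, 0, 0, 0.314, 1],
  [0.95, -0.65, -0.17, 0, 0, 0.314, 1],
  [0.95, -0.65, -0.17, 0, 0, 0.314, 1],
  [0.95, -0.65, -0.17, 0, 0, 0.314, 1],
  [0.95, -0.65, -0.17, 0, 0, 0.314, 1],
  [0.95, -0.65, -0.17, 0, 0, 0.314, 1],
])

```text
time_s: 0.77
position: [0.4411, -0.2668, 0.2962]
tcp_rot: [[0.976, 0.219, -0.001], [0.219, -0.976, 0.001], [-0.0, -0.001, -1.0]]
force: [1.9, 0.0, -0.1]
opening: 0.48
grasp_force: 0.0
```

```bash
cat >> h.py <<'E'
P0=[.4996,.2163,.221]
def state():
    from rig import read_state
    s=read_state();R=np.array(s["tcp_rot"])
    print("t",round(s["time_s"],2),"pos",np.round(s["position"],4),"x",R[:,0].round(3),"z",R[:,2].round(3),"F",np.round(s["force"],1),"op",s["opening"],"q",np.round(s["joint_positions"],0));return s
def w2b(w,p=P0):
    x,y,t=p;R=np.array([[np.cos(t),-np.sin(t)],[np.sin(t),np.cos(t)]]);w=np.array(w);return np.r_[(w[:2]-[x,y])@R,w[2]]*1000
def go(s,B):  # tip target in box mm -> row units relative to now (tip 25 mm ahead of TCP)
    R=np.array(s["tcp_rot"])
    for b in np.atleast_2d(B):
        w=box2w(P0,b)[0]-0.025*R[:,2];print(np.round(b),"->",((w-s["position"])@R/.3).round(3))
E
python3 - <<'E'
from h import *
s=state();print(w2b(np.array(s["position"])-[0,0,.025]));go(s,[[-25,-150,220],[-25,120,220],[-25,120,130]])
E
```

```text
t 0.77 pos [ 0.4411 -0.2668  0.2962] x [ 0.976  0.219 -0.   ] z [-0.001  0.001 -1.   ] F [ 1.9  0.  -0.1] op 0.48048987269537147 q [-44.  18.  94.   0.  68.  34.]
[-162.98623226 -458.55210189  271.24876814]
[ -25 -150  220] -> [ 0.46  -1.028  0.171]
[-25 120 220] -> [ 0.46  -1.928  0.172]
[-25 120 130] -> [ 0.46  -1.928  0.472]
```

Request:
step_arm([
  [0.46, -0.95, 0.1, 0, 0, 0, 1],
  [0.46, -0.95, 0.1, 0, 0, 0, 1],
  [0.46, -0.95, 0.1, 0, 0, 0, 1],
  [0.46, -0.95, 0.1, 0, 0, 0, 1],
  [0.46, -0.95, 0.1, 0, 0, 0, 1],
  [0.46, -0.95, 0.1, 0, 0, 0, 1],
  [0.46, -0.95, 0.1, 0, 0, 0, 1],
  [0.46, -0.95, 0.1, 0, 0, 0, 1],
])

```text
time_s: 1.43
position: [0.5126, 0.0431, 0.2656]
tcp_rot: [[0.975, 0.222, -0.001], [0.222, -0.975, 0.001], [-0.001, -0.002, -1.0]]
force: [-0.3, 0.8, 0.3]
opening: 0.006
grasp_force: 0.0
```

Request:
step_arm([
  [0, -0.99, 0, 0, 0, 0, 1],
  [0, -0.99, 0, 0, 0, 0, 1],
  [0, -0.99, 0, 0, 0, 0, 1],
  [0, -0.99, 0, 0, 0, 0, 1],
  [0, -0.99, 0, 0, 0, 0, 1],
  [0, -0.99, 0, 0, 0, 0, 1],
  [0, -0.99, 0, 0, 0, 0, 1],
  [0, -0.99, 0, 0, 0, 0, 1],
])

```text
time_s: 2.1
position: [0.4455, 0.3349, 0.2661]
tcp_rot: [[0.974, 0.225, -0.0], [0.225, -0.974, 0.003], [0.0, -0.003, -1.0]]
force: [1.5, -1.2, -0.4]
opening: 0.007
grasp_force: 0.0
```

Run:
```python
from h import *
from rig import capture
s=state();print(w2b(np.array(s["position"])-[0,0,.025]));go(s,[[-25,120,130],[-25,90,130]])
c=capture("side");cv2.imwrite("pics/side1.png",c["image"][150:420,120:480,::-1].repeat(2,0).repeat(2,1))
```

```text
t 2.1 pos [0.4455 0.3349 0.2661] x [0.974 0.225 0.   ] z [-0.     0.003 -1.   ] F [ 1.5 -1.2 -0.4] op 0.006806339283282389 q [ 25.  24.  91.   0.  65. 102.]
[-26.76674411 127.61541974 241.0559607 ]
[-25 120 130] -> [0.006 0.027 0.37 ]
[-25  90 130] -> [0.005 0.127 0.37 ]
```

View pics/side1.png

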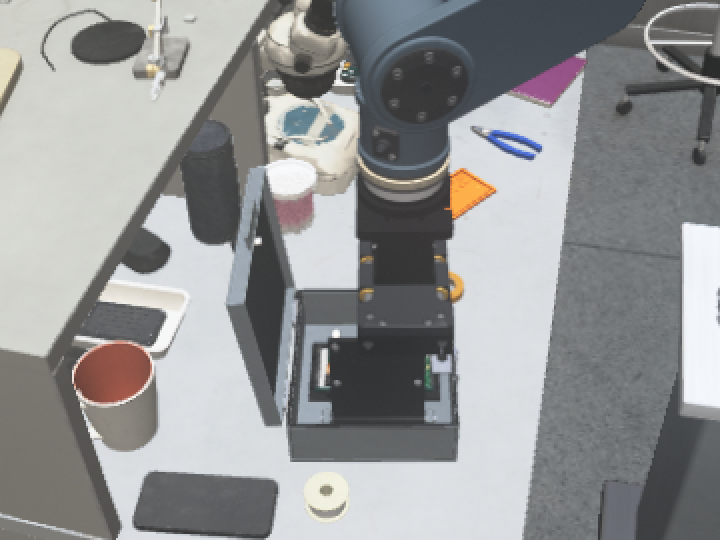

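Request:
step_arm([
  [0, 0.01, 0.13, 0, 0, 0, 1],
  [0, 0.01, 0.25, 0, 0, 0, 1],
  [0, 0.01, 0.37, 0, 0, 0, 1],
  [0, 0.03, 0.37, 0, 0, 0, 1],
  [0, 0.06, 0.37, 0, 0, 0, 1],
  [0, 0.09, 0.37, 0, 0, 0, 1],
  [0, 0.11, 0.37, 0, 0, 0, 1],
  [0, 0.11, 0.37, 0, 0, 0, 1],
])

```text
time_s: 2.82
position: [0.457, 0.2957, 0.1577]
tcp_rot: [[0.976, 0.217, 0.004], [0.217, -0.976, 0.001], [0.005, -0.0, -1.0]]
force: [-0.1, -0.3, -0.2]
opening: 0.01
grasp_force: 0.0
```

Run:
```python
from h import *
s=state();print(w2b(np.array(s["position"])-[0,0,.025]))
A=[1.45,1.36,1.27,1.18,1.09,1.,.9,.8,.7,.6,.5,.4,.3,.2,.1,0.05,0.0]
B=[np.array(flap(-25,101,3,a))+[0,15,0] for a in A];go(s,B)
```

```text
t 2.82 pos [0.457  0.2957 0.1577] x [0.976 0.217 0.005] z [ 0.004  0.001 -1.   ] F [-0.1 -0.3 -0.2] op 0.009796471815036739 q [21. 31. 99. -0. 50. 99.]
[-24.18767766  86.79097823 132.65716613]
[-25.  72. 137.] -> [-0.003  0.05  -0.013]
[-25.  63. 135.] -> [-0.003  0.08  -0.009]
[-25.  54. 133.] -> [-0.003  0.11  -0.002]
[-25.  45. 131.] -> [-0.003  0.138  0.007]
[-25.  37. 127.] -> [-0.003  0.166  0.019]
[-25.  29. 123.] -> [-0.003  0.193  0.033]
[-25.  21. 117.] -> [-0.003  0.221  0.052]
[-25.  13. 111.] -> [-0.003  0.247  0.074]
[-25.   6. 103.] -> [-0.003  0.27   0.098]
[-25.  -1.  96.] -> [-0.003  0.292  0.124]
[-25.  -6.  87.] -> [-0.003  0.31   0.152]
[-25. -11.  78.] -> [-0.003  0.326  0.182]
[-25. -15.  69.] -> [-0.003  0.338  0.213]
[-25. -17.  59.] -> [-0.003  0.347  0.245]
[-25. -19.  49.] -> [-0.004  0.353  0.279]
[-25. -20.  44.] -> [-0.004  0.355  0.295]
[-25. -20.  39.] -> [-0.004  0.356  0.312]
```

Request:
step_arm([
  [0, 0.05, -0.01, 0, 0, 0, 1],
  [0, 0.08, -0.01, 0, 0, 0, 1],
  [0, 0.11, 0, 0, 0, 0, 1],
  [0, 0.138, 0.007, 0, 0, 0, 1],
  [0, 0.166, 0.019, 0, 0, 0, 1],
  [0, 0.193, 0.033, 0, 0, 0, 1],
  [0, 0.221, 0.052, 0, 0, 0, 1],
  [0, 0.247, 0.074, 0, 0, 0, 1],
])

```text
time_s: 3.48
position: [0.4714, 0.2239, 0.1324]
tcp_rot: [[0.976, 0.219, -0.0], [0.219, -0.976, -0.0], [-0.0, 0.0, -1.0]]
force: [0.5, 0.4, 0.5]
opening: 0.007
grasp_force: 0.3
```

Run:
```python
from h import *
from rig import capture
s=state();print(w2b(np.array(s["position"])-[0,0,.025]))
A=[.7,.6,.5,.4,.3,.2,.1,0.0]
B=[np.array(flap(-25,101,3,a))+[0,15,0] for a in A];go(s,B)
c=capture("side");cv2.imwrite("pics/side2.png",c["image"][200:420,180:400,::-1].repeat(2,0).repeat(2,1))
```

```text
t 3.48 pos [0.4714 0.2239 0.1324] x [ 0.976  0.219 -0.   ] z [-0. -0. -1.] F [0.5 0.4 0.5] op 0.006939601234632346 q [ 13.  32. 103.  -0.  45.  90.]
[-25.83523092  13.57851361 107.44799224]
[-25.   6. 103.] -> [0.003 0.026 0.014]
[-25.  -1.  96.] -> [0.003 0.047 0.04 ]
[-25.  -6.  87.] -> [0.003 0.066 0.068]
[-25. -11.  78.] -> [0.003 0.081 0.098]
[-25. -15.  69.] -> [0.003 0.094 0.129]
[-25. -17.  59.] -> [0.003 0.103 0.161]
[-25. -19.  49.] -> [0.003 0.109 0.195]
[-25. -20.  39.] -> [0.003 0.112 0.228]
```

View pics/side2.png

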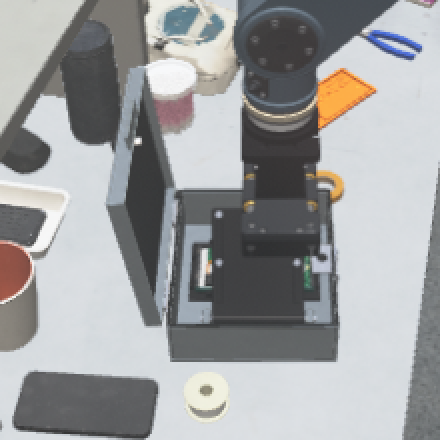

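The flap is being folded and the contact force is low. I'll continue the arc.

Request:
step_arm([
  [0, 0.026, 0.014, 0, 0, 0, 1],
  [0, 0.047, 0.04, 0, 0, 0, 1],
  [0, 0.066, 0.068, 0, 0, 0, 1],
  [0, 0.081, 0.098, 0, 0, 0, 1],
  [0, 0.094, 0.129, 0, 0, 0, 1],
  [0, 0.103, 0.161, 0, 0, 0, 1],
  [0, 0.109, 0.19, 0, 0, 0, 1],
  [0, 0.111, 0.21, 0, 0, 0, 1],
])

```text
time_s: 4.2
position: [0.4782, 0.1919, 0.0687]
tcp_rot: [[0.976, 0.219, -0.001], [0.219, -0.976, -0.0], [-0.001, -0.0, -1.0]]
force: [0.6, -0.6, 0.5]
opening: 0.007
grasp_force: 0.2
```

Request:
step_arm([
  [0, 0, 0.007, 0, 0, 0, 1],
  [0, 0, 0.013, 0, 0, 0, 1],
  [0, 0, 0.02, 0, 0, 0, 1],
  [0, 0, 0.02, 0, 0, 0, 1],
])

```text
time_s: 4.53
position: [0.4784, 0.1924, 0.0644]
tcp_rot: [[0.976, 0.22, -0.0], [0.22, -0.976, -0.0], [-0.0, 0.0, -1.0]]
force: [-0.0, -0.1, -0.0]
opening: 0.005
grasp_force: 0.4
```

Run:
```python
from h import *
s=state();print(w2b(np.array(s["position"])-[0,0,.025]))
```

```text
t 4.53 pos [0.4784 0.1924 0.0644] x [ 0.976  0.22  -0.   ] z [-0. -0. -1.] F [-0.  -0.1 -0. ] op 0.005309456441046585 q [  9.  39. 106.  -0.  35.  87.]
[-25.95328953 -18.6791724   39.3764143 ]
```

Request:
step_arm([
  [0, 0, 0.005, 0, 0, 0, 1],
  [0, 0, 0.01, 0, 0, 0, 1],
  [0, 0, 0.01, 0, 0, 0, 1],
  [0, 0, 0.01, 0, 0, 0, 1],
])

```text
time_s: 4.87
position: [0.4785, 0.1924, 0.0637]
tcp_rot: [[0.975, 0.22, 0.001], [0.22, -0.975, 0.0], [0.001, 0.0, -1.0]]
force: [-3.2, -1.4, 20.7]
opening: 0.004
grasp_force: 10.1
```

Run:
```python
from h import *
from rig import capture
s=state();print(w2b(np.array(s["position"])-[0,0,.025]))
```

```text
t 4.87 pos [0.4785 0.1924 0.0637] x [0.975 0.22  0.001] z [ 0.001  0.    -1.   ] F [-3.2 -1.4 20.7] op 0.004317898101543859 q [  9.  39. 106.  -0.  35.  87.]
[-25.83278593 -18.69874255  38.68410318]
```

Request:
step_arm([
  [0, 0, -0.13, 0, 0, 0, 1],
  [0, 0, -0.27, 0, 0, 0, 1],
  [0, 0, -0.4, 0, 0, 0, 1],
  [0, 0, -0.53, 0, 0, 0, 1],
  [0, 0, -0.66, 0, 0, 0, 1],
  [0, 0, -0.79, 0, 0, 0, 1],
  [0, 0, -0.9, 0, 0, 0, 1],
  [0, 0, -0.9, 0, 0, 0, 1],
])

```text
time_s: 5.53
position: [0.4823, 0.1933, 0.3389]
tcp_rot: [[0.975, 0.22, 0.017], [0.22, -0.975, 0.003], [0.017, 0.001, -1.0]]
force: [0.6, 1.1, 0.5]
opening: 0.004
grasp_force: 0.0
```

Run:
```python
from h import *
from rig import capture
s=state();print(w2b(np.array(s["position"])-[0,0,.025]));go(s,[[162,45,305],[162,45,225]])
c=capture("side");im=c["image"][:,:,::-1].copy()
for w in box2w(P0,[[162,45,225],[162,45,0]]):
    cv2.circle(im,tuple(int(v) for v in proj(c,w)[0]),3,(0,0,255),1)
# candidate body-corner column at z=.295 and desk marks
for b in [[200,140,295],[200,-50,295],[125,140,295],[125,-50,295]]:
    cv2.circle(im,tuple(int(v) for v in proj(c,box2w(P0,b))[0]),2,(0,255,0),-1)
for x in (.7,.8,.9):
    for z,col in((0,(255,0,0)),(.3,(255,255,0))):
        q=proj(c,[[x,.2,z],[x,.4,z]]).astype(int);cv2.line(im,tuple(map(int,q[0])),tuple(map(int,q[1])),col,1)
cv2.imwrite("pics/side3.png",cv2.resize(im[120:440,0:420],None,fx=1.85,fy=1.85))
```

```text
t 5.53 pos [0.4823 0.1933 0.3389] x [0.975 0.22  0.017] z [ 0.017  0.003 -1.   ] F [0.6 1.1 0.5] op 0.0035921439617868835 q [ 9. 16. 91.  0. 73. 87.]
[-21.96947374 -18.64443728 313.86971616]
[162  45 305] -> [ 0.611 -0.212  0.04 ]
[162  45 225] -> [ 0.607 -0.212  0.306]
```

View pics/side3.png

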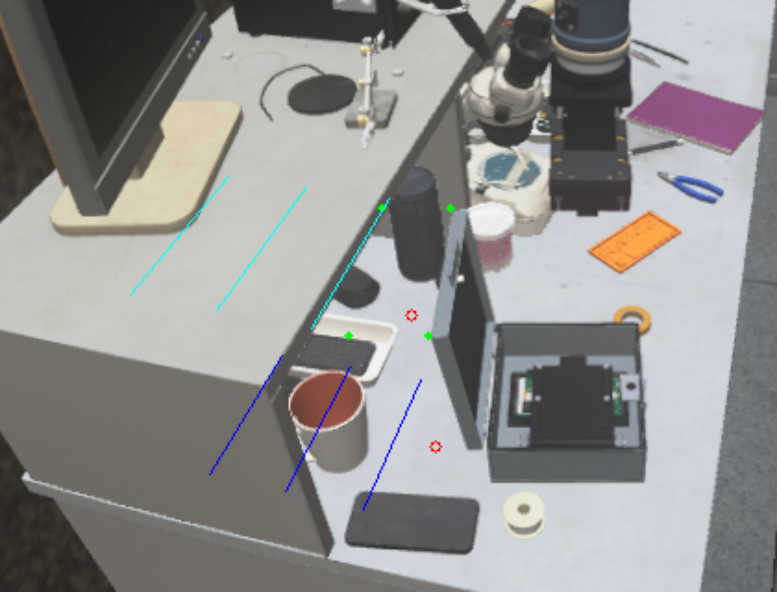

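The flap now lies flat in the box. The shelf edge is at about x = 0.70 and z = 0.3. I'll square the gripper with the shelf so it clears, and come in just behind the cover.

Request:
step_arm([
  [0.1, -0.212, 0, 0, 0, 0.14, 1],
  [0.2, -0.212, 0, 0, 0, 0.282, 1],
  [0.3, -0.212, 0, 0, 0, 0.282, 1],
  [0.4, -0.212, 0, 0, 0, 0.282, 1],
  [0.5, -0.212, 0.01, 0, 0, 0.282, 1],
  [0.588, -0.212, 0.02, 0, 0, 0.282, 1],
  [0.588, -0.212, 0.02, 0, 0, 0.282, 1],
  [0.588, -0.212, 0.02, 0, 0, 0.282, 1],
])

```text
time_s: 6.25
position: [0.6365, 0.2928, 0.3216]
tcp_rot: [[1.0, -0.001, -0.005], [-0.001, -1.0, -0.001], [-0.005, 0.001, -1.0]]
force: [-0.5, 0.1, 0.9]
opening: 0.003
grasp_force: 0.0
```

Run:
```python
from h import *
from rig import capture
s=state();print(w2b(np.array(s["position"])+.025*np.array(s["tcp_rot"])[:,2]));go(s,[[155,45,305],[155,45,232]])
c=capture("side");im=c["image"][:,:,::-1]
cv2.imwrite("pics/side4.png",cv2.resize(im[120:400,120:400],None,fx=2,fy=2))
```

```text
t 6.25 pos [0.6365 0.2928 0.3216] x [ 1.    -0.001 -0.005] z [-0.005 -0.001 -1.   ] F [-0.5  0.1  0.9] op 0.0032203908964505766 q [ 16.  33.  65.   0.  83. 106.]
[150.16253023  44.62572549 296.63413227]
[155  45 305] -> [ 0.015 -0.005 -0.028]
[155  45 232] -> [ 0.017 -0.005  0.215]
```

View pics/side4.png

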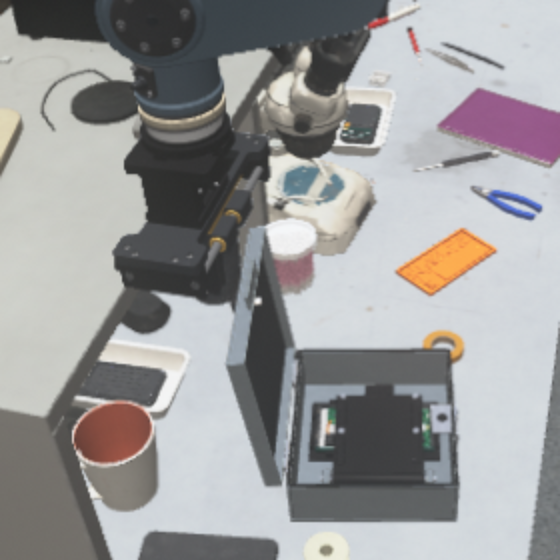

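Request:
step_arm([
  [0.018, -0.005, 0, 0, 0, 0, 1],
  [0.018, -0.005, 0.05, 0, 0, 0, 1],
  [0.018, -0.005, 0.1, 0, 0, 0, 1],
  [0.018, -0.005, 0.15, 0, 0, 0, 1],
  [0.018, -0.005, 0.2, 0, 0, 0, 1],
  [0.018, -0.005, 0.215, 0, 0, 0, 1],
  [0.018, -0.005, 0.215, 0, 0, 0, 1],
])

```text
time_s: 6.88
position: [0.6405, 0.2942, 0.2593]
tcp_rot: [[1.0, -0.0, -0.003], [-0.0, -1.0, -0.001], [-0.003, 0.001, -1.0]]
force: [0.2, -0.2, -0.8]
opening: 0.008
grasp_force: 0.0
```

Run:
```python
from h import *
s=state();print(w2b(np.array(s["position"])+.025*np.array(s["tcp_rot"])[:,2]))
A=np.r_[1.65:1.0:-0.05,1:-.01:-.1];U=np.interp(A,[.9,1.5],[145,160])
go(s,[np.array(cover(u,45,18,a))+[12.6,0,0] for a,u in zip(A,U)])
```

```text
t 6.88 pos [0.6405 0.2942 0.2593] x [ 1.    -0.    -0.003] z [-0.003 -0.001 -1.   ] F [ 0.2 -0.2 -0.8] op 0.007950996127934463 q [ 16.  36.  68.   0.  76. 106.]
[154.50628387  45.11391199 234.30772098]
[137.  45. 226.] -> [-0.056  0.013  0.028]
[129.  45. 227.] -> [-0.082  0.019  0.023]
[121.  45. 228.] -> [-0.108  0.025  0.02 ]
[113.  45. 229.] -> [-0.134  0.031  0.019]
[105.  45. 228.] -> [-0.16   0.036  0.022]
[ 98.  45. 226.] -> [-0.185  0.042  0.027]
[ 90.  45. 224.] -> [-0.21   0.048  0.034]
[ 82.  45. 222.] -> [-0.234  0.053  0.041]
[ 75.  45. 220.] -> [-0.258  0.058  0.05 ]
[ 68.  45. 217.] -> [-0.281  0.063  0.06 ]
[ 61.  45. 213.] -> [-0.303  0.068  0.071]
[ 55.  45. 210.] -> [-0.325  0.073  0.083]
[ 48.  45. 206.] -> [-0.345  0.078  0.096]
[ 42.  45. 202.] -> [-0.365  0.082  0.11 ]
[ 31.  45. 193.] -> [-0.403  0.091  0.14 ]
[ 18.  45. 185.] -> [-0.442  0.1    0.167]
[  7.  45. 175.] -> [-0.478  0.108  0.199]
[ -3.  45. 165.] -> [-0.511  0.115  0.234]
[-12.  45. 153.] -> [-0.541  0.122  0.272]
[-20.  45. 141.] -> [-0.566  0.128  0.313]
[-27.  45. 128.] -> [-0.588  0.132  0.356]
[-32.  45. 114.] -> [-0.605  0.136  0.402]
[-36.  45. 100.] -> [-0.618  0.139  0.449]
[-38.  45.  86.] -> [-0.626  0.141  0.497]
```

Request:
step_arm([
  [-0.03, 0.007, 0.02, 0, 0, 0, 1],
  [-0.056, 0.013, 0.022, 0, 0, 0, 1],
  [-0.082, 0.019, 0.022, 0, 0, 0, 1],
  [-0.108, 0.025, 0.02, 0, 0, 0, 1],
  [-0.134, 0.031, 0.02, 0, 0, 0, 1],
  [-0.16, 0.036, 0.022, 0, 0, 0, 1],
  [-0.185, 0.042, 0.027, 0, 0, 0, 1],
  [-0.21, 0.048, 0.034, 0, 0, 0, 1],
])

```text
time_s: 7.55
position: [0.5784, 0.28, 0.2508]
tcp_rot: [[1.0, -0.0, 0.001], [-0.0, -1.0, 0.0], [0.001, -0.0, -1.0]]
force: [3.2, 0.7, 2.8]
opening: 0.001
grasp_force: 1.4
```

```bash
cat > n.py <<'E'
from h import *
s=state();print(w2b(np.array(s["position"])+.025*np.array(s["tcp_rot"])[:,2]))
A=np.r_[1.3:1.0:-0.05,1:-.01:-.1];U=np.interp(A,[.9,1.5],[145,160])
go(s,[np.array(cover(u,45,18,a))+[12.6,0,0] for a,u in zip(A,U)])
E
python3 n.py
python3 - <<'E'
from rig import capture
import cv2
c=capture("side");im=c["image"][:,:,::-1]
cv2.imwrite("pics/side5.png",cv2.resize(im[120:400,160:400],None,fx=2,fy=2))
E
```

```text
t 7.55 pos [0.5784 0.28   0.2508] x [ 1.    -0.     0.001] z [ 0.001  0.    -1.   ] F [3.2 0.7 2.8] op 0.0013929112036095215 q [ 16.  31.  79.   0.  69. 106.]
[ 90.91540182  44.85417485 225.82092225]
[ 82.  45. 222.] -> [-0.028  0.006  0.012]
[ 75.  45. 220.] -> [-0.051  0.011  0.021]
[ 68.  45. 217.] -> [-0.074  0.016  0.03 ]
[ 61.  45. 213.] -> [-0.097  0.021  0.041]
[ 55.  45. 210.] -> [-0.118  0.026  0.053]
[ 48.  45. 206.] -> [-0.139  0.031  0.066]
[ 42.  45. 202.] -> [-0.159  0.035  0.08 ]
[ 42.  45. 202.] -> [-0.159  0.035  0.08 ]
[ 31.  45. 193.] -> [-0.196  0.044  0.11 ]
[ 18.  45. 185.] -> [-0.236  0.053  0.137]
[  7.  45. 175.] -> [-0.272  0.061  0.169]
[ -3.  45. 165.] -> [-0.305  0.068  0.203]
[-12.  45. 153.] -> [-0.335  0.075  0.241]
[-20.  45. 141.] -> [-0.361  0.081  0.282]
[-27.  45. 128.] -> [-0.383  0.086  0.326]
[-32.  45. 114.] -> [-0.4    0.089  0.371]
[-36.  45. 100.] -> [-0.413  0.092  0.418]
[-38.  45.  86.] -> [-0.421  0.094  0.466]
```

View pics/side5.png

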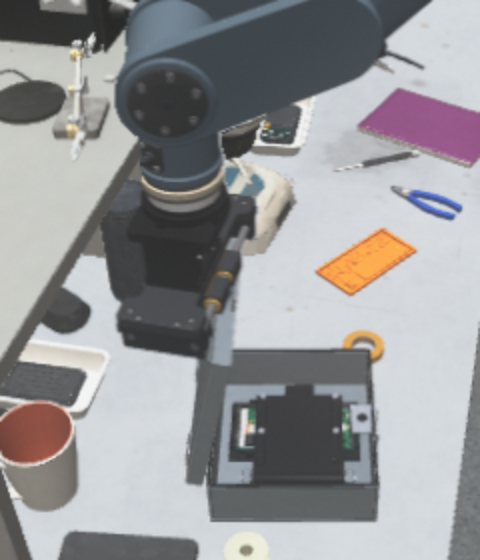

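The cover is tilting past vertical as the finger pushes it, and the force is about 4 N.

Request:
step_arm([
  [-0.028, 0.006, 0.011, 0, 0, 0, 1],
  [-0.051, 0.011, 0.021, 0, 0, 0, 1],
  [-0.074, 0.016, 0.03, 0, 0, 0, 1],
  [-0.097, 0.021, 0.041, 0, 0, 0, 1],
  [-0.118, 0.026, 0.053, 0, 0, 0, 1],
  [-0.139, 0.031, 0.066, 0, 0, 0, 1],
  [-0.159, 0.035, 0.08, 0, 0, 0, 1],
  [-0.179, 0.04, 0.095, 0, 0, 0, 1],
])

```text
time_s: 8.27
position: [0.5245, 0.2679, 0.2213]
tcp_rot: [[1.0, -0.0, -0.001], [-0.0, -1.0, -0.0], [-0.001, 0.0, -1.0]]
force: [1.4, 0.5, 1.7]
opening: 0.007
grasp_force: 1.1
```

```bash
python3 n.py | grep -v "^\[ [5678]"
```

```text
t 8.27 pos [0.5245 0.2679 0.2213] x [ 1.    -0.    -0.001] z [-0.001 -0.    -1.   ] F [1.4 0.5 1.7] op 0.00747629504016555 q [ 16.  29.  89.   0.  62. 106.]
[ 35.56796125  44.94359247 196.34556301]
[ 48.  45. 206.] -> [ 0.041 -0.009 -0.032]
[ 42.  45. 202.] -> [ 0.021 -0.005 -0.018]
[ 42.  45. 202.] -> [ 0.021 -0.005 -0.018]
[ 31.  45. 193.] -> [-0.016  0.003  0.012]
[ 18.  45. 185.] -> [-0.056  0.012  0.039]
[  7.  45. 175.] -> [-0.092  0.02   0.071]
[ -3.  45. 165.] -> [-0.125  0.028  0.105]
[-12.  45. 153.] -> [-0.155  0.035  0.144]
[-20.  45. 141.] -> [-0.18   0.04   0.184]
[-27.  45. 128.] -> [-0.202  0.045  0.228]
[-32.  45. 114.] -> [-0.219  0.049  0.273]
[-36.  45. 100.] -> [-0.232  0.052  0.32 ]
[-38.  45.  86.] -> [-0.24   0.054  0.368]
```

Request:
step_arm([
  [-0.016, 0.003, 0.012, 0, 0, 0, 1],
  [-0.036, 0.008, 0.025, 0, 0, 0, 1],
  [-0.056, 0.012, 0.039, 0, 0, 0, 1],
  [-0.074, 0.016, 0.055, 0, 0, 0, 1],
  [-0.092, 0.02, 0.071, 0, 0, 0, 1],
  [-0.109, 0.024, 0.088, 0, 0, 0, 1],
  [-0.125, 0.028, 0.105, 0, 0, 0, 1],
  [-0.155, 0.035, 0.144, 0, 0, 0, 1],
])

```text
time_s: 8.93
position: [0.4798, 0.2579, 0.1791]
tcp_rot: [[1.0, -0.0, 0.003], [-0.0, -1.0, 0.001], [0.003, -0.001, -1.0]]
force: [1.6, 0.4, 1.5]
opening: 0.006
grasp_force: 0.8
```

```bash
python3 n.py | grep -v "^\[ [5678]"|tail -8
```

```text
[  7.  45. 175.] -> [ 0.057 -0.013 -0.07 ]
[ -3.  45. 165.] -> [ 0.023 -0.005 -0.035]
[-12.  45. 153.] -> [-0.006  0.001  0.003]
[-20.  45. 141.] -> [-0.032  0.007  0.043]
[-27.  45. 128.] -> [-0.054  0.012  0.087]
[-32.  45. 114.] -> [-0.072  0.016  0.132]
[-36.  45. 100.] -> [-0.085  0.019  0.179]
[-38.  45.  86.] -> [-0.093  0.021  0.227]
```

Request:
step_arm([
  [-0.019, 0.004, 0.023, 0, 0, 0, 1],
  [-0.032, 0.007, 0.043, 0, 0, 0, 1],
  [-0.043, 0.01, 0.065, 0, 0, 0, 1],
  [-0.054, 0.012, 0.087, 0, 0, 0, 1],
  [-0.063, 0.014, 0.11, 0, 0, 0, 1],
  [-0.072, 0.016, 0.132, 0, 0, 0, 1],
  [-0.079, 0.018, 0.155, 0, 0, 0, 1],
  [-0.085, 0.019, 0.175, 0, 0, 0, 1],
])

```text
time_s: 9.6
position: [0.4534, 0.2519, 0.1254]
tcp_rot: [[1.0, -0.0, 0.0], [-0.0, -1.0, 0.0], [0.0, -0.0, -1.0]]
force: [0.6, 0.2, 1.0]
opening: 0.004
grasp_force: 0.5
```

Request:
step_arm([
  [-0.003, 0, 0.015, 0, 0, 0, 1],
  [-0.006, 0, 0.027, 0, 0, 0, 1],
  [-0.008, 0, 0.037, 0, 0, 0, 1],
  [-0.008, 0, 0.044, 0, 0, 0, 1],
  [-0.008, 0, 0.044, 0, 0, 0, 1],
])

```text
time_s: 10.02
position: [0.4505, 0.2518, 0.1125]
tcp_rot: [[1.0, -0.0, -0.001], [-0.0, -1.0, -0.0], [-0.001, 0.0, -1.0]]
force: [0.2, -0.7, -0.3]
opening: 0.005
grasp_force: 0.0
```

```bash
python3 n.py | head -2
```

```text
t 10.02 pos [0.4505 0.2518 0.1125] x [ 1.    -0.    -0.001] z [-0.001 -0.    -1.   ] F [ 0.2 -0.7 -0.3] op 0.005380301924205371 q [ 17.  34. 104.   0.  42. 107.]
[-40.14087689  45.4244118   87.48659188]
```

Request:
step_arm([
  [0, 0, 0.005, 0, 0, 0, 1],
  [0, 0, 0.01, 0, 0, 0, 1],
  [0, 0, 0.01, 0, 0, 0, 1],
  [0, 0, 0.01, 0, 0, 0, 1],
])

```text
time_s: 10.35
position: [0.4508, 0.252, 0.1112]
tcp_rot: [[1.0, -0.0, 0.0], [-0.0, -1.0, 0.0], [0.0, -0.0, -1.0]]
force: [-2.7, -1.2, 10.1]
opening: 0.002
grasp_force: 5.0
```

Request:
step_arm([
  [0, 0, -0.06, 0, 0, 0, 1],
  [0, 0, -0.12, 0, 0, 0, 1],
  [0, 0, -0.12, 0, 0, 0, 1],
  [-0.04, 0.08, -0.12, 0, 0, 0, 1],
  [-0.08, 0.17, -0.12, 0, 0, 0, 1],
  [-0.08, 0.17, -0.12, 0, 0, 0, 1],
  [-0.08, 0.17, -0.12, 0, 0, 0, 1],
])

```text
time_s: 10.93
position: [0.4261, 0.2001, 0.1456]
tcp_rot: [[1.0, -0.002, -0.001], [-0.002, -1.0, -0.0], [-0.001, 0.0, -1.0]]
force: [0.4, 0.1, 0.8]
opening: 0.002
grasp_force: 0.0
```

Run:
```python
from h import *
from rig import capture
s=state();print(w2b(np.array(s["position"])+.025*np.array(s["tcp_rot"])[:,2]))
go(s,[[-76,0,120],[-76,0,97],[-76,0,88]])
c=capture("side");im=c["image"][:,:,::-1]
cv2.imwrite("pics/side6.png",cv2.resize(im[200:400,200:400],None,fx=3,fy=3))
```

```text
t 10.93 pos [0.4261 0.2001 0.1456] x [ 1.    -0.002 -0.001] z [-0.001 -0.    -1.   ] F [0.4 0.1 0.8] op 0.002400153458407331 q [ 12.  28. 109.   0.  42. 102.]
[-75.32475464   0.32367837 120.64748107]
[-76   0 120] -> [-0.002  0.002  0.002]
[-76   0  97] -> [-0.002  0.002  0.079]
[-76   0  88] -> [-0.002  0.002  0.109]
```

View pics/side6.png

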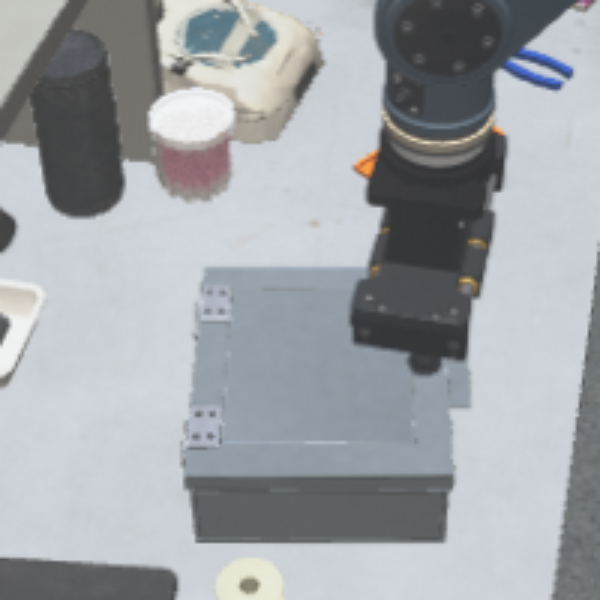

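The cover is shut. The latch cap shows at (425,365) in the crop, just under the gripper, where I expected it. I'll press it gently.

Request:
step_arm([
  [0, 0, 0.03, 0, 0, 0, 1],
  [0, 0, 0.06, 0, 0, 0, 1],
  [0, 0, 0.08, 0, 0, 0, 1],
  [0, 0, 0.088, 0, 0, 0, 1],
  [0, 0, 0.096, 0, 0, 0, 1],
  [0, 0, 0.102, 0, 0, 0, 1],
  [0, 0, 0.107, 0, 0, 0, 1],
  [0, 0, 0.107, 0, 0, 0, 1],
])

```text
time_s: 11.65
position: [0.4269, 0.201, 0.1137]
tcp_rot: [[1.0, -0.0, -0.0], [-0.0, -1.0, 0.0], [-0.0, -0.0, -1.0]]
force: [0.3, 0.4, -0.7]
opening: 0.007
grasp_force: 0.0
```

Request:
step_arm([
  [0, 0, 0.004, 0, 0, 0, 1],
  [0, 0, 0.007, 0, 0, 0, 1],
  [0, 0, 0.007, 0, 0, 0, 1],
  [0, 0, 0.007, 0, 0, 0, 1],
])

```text
time_s: 11.98
position: [0.427, 0.201, 0.113]
tcp_rot: [[1.0, -0.0, 0.001], [-0.0, -1.0, 0.0], [0.001, -0.0, -1.0]]
force: [-2.3, 1.0, 14.2]
opening: 0.004
grasp_force: 6.7
```

The tip stopped at 88 mm, the latch's stop, with 14 N on it. I'll retreat and check.

Request:
step_arm([
  [0, 0, -0.1, 0, 0, 0, 1],
  [0, 0, -0.2, 0, 0, 0, 1],
  [0, 0, -0.3, 0, 0, 0, 1],
  [0, 0.1, -0.4, 0, 0, 0, 1],
  [0, 0.3, -0.4, 0, 0, 0, 1],
  [0, 0.5, -0.4, 0, 0, 0, 1],
  [0, 0.5, -0.4, 0, 0, 0, 1],
  [0, 0.5, -0.4, 0, 0, 0, 1],
])

```text
time_s: 12.65
position: [0.4276, 0.0453, 0.232]
tcp_rot: [[1.0, -0.007, 0.001], [-0.007, -1.0, -0.003], [0.001, 0.003, -1.0]]
force: [0.0, 0.7, 0.6]
opening: 0.004
grasp_force: 0.0
```

Run:
```python
from h import *
from rig import capture
s=state()
c=capture("side");im=c["image"][:,:,::-1]
cv2.imwrite("pics/side7.png",cv2.resize(im[230:410,180:400],None,fx=3,fy=3))
```

```text
t 12.65 pos [0.4276 0.0453 0.232 ] x [ 1.    -0.007  0.001] z [ 0.001 -0.003 -1.   ] F [0.  0.7 0.6] op 0.004287985459990556 q [ -9.  17. 110.  -0.  53.  82.]
```

View pics/side7.png

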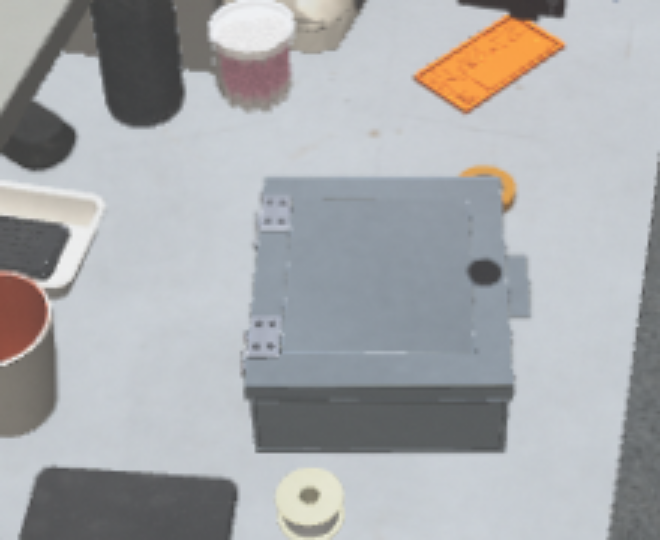

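The cover is shut, the latch cap at (485,271) sits nearly flush, and the things around the box have not moved. I'm handing it in.

```bash
python3 -c "
from rig import *
print(hand_in())"
```

```text
the job is handed in; nothing more can be done
None
```

I folded the flap down onto the board, closed the cover and pressed the latch to its stop, then handed the job in at about 13 s; no verdict came back.

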